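Open the objective case by its paddle latch

ROBOT

A 6-joint arm with a two-finger parallel gripper is mounted at the origin on the work surface. World frame = base frame: x ahead of the robot, y to its left, z up, the work surface at z = 0. Lengths are in m, angles in rad, forces in N, time in s.
With the tool pointing down it reaches from about 0.35 to 1 m from the base axis. Payload 7.1 kg.
Tool frame: the origin (TCP) lies midway between the tips of the shut fingers; the grasp point (between the pads) lies 19 mm behind it (bot.hold_point_z is the distance from the TCP to the grasp point, in m); z points along the fingers, y is the line along which they close (so a half turn about z gives the same grasp; the last joint's range is limited). The gripper opens to 85 mm and grips with 20 to 120 N. Pads are 22 mm wide; open, the fingers measure 114 mm over their backs; the gripper's body (76 mm by 85 mm) begins 54 mm behind the grasp point. The pads swing forward as they close: fully open they stand 13 mm farther back than shut.
Start: joints at [-1.263, 0.423, 1.63, -0, 1.089, -0.019], TCP at [0.201, -0.592, 0.231] pointing down, gripper open.
Joint ranges: [-3, 3], [-0.9, 2.11], [0.09, 2.58], [-1.31, 4.45], [0.11, 2.69], [-2.54, 2.54]. Speed limits (rad/s): [2.39, 2.39, 3.01, 3.14, 3.14, 3.14].

INTERFACE

Orientations are given as a unit quaternion [w, x, y, z].
In Python, from workcell import bot, fingers, kin, eyes, finder, current_time_s, current_qpos, current_qd, current_tau, current_ee_pos, current_orientation, current_ft_force, current_torque, current_gripper_width, current_finger_force gives the robot as it stands. Calls block until the motion is done:
- bot.move_pose(position, orientation): joint-space move of the TCP to a pose.
- bot.servo_line(position, v=0.15, frame=None, guard=None): straight line of the TCP; frame=None keeps the orientation; v is the mean speed in m/s. With guard (N) it stops when the force on the tool has changed by that much, and returns True; else False.
- bot.goto_joints(angles): joint-space move.
- fingers.grip(opening): finger opening in m; the grip force is fixed at half the most; returns when the fingers have stopped.
- bot.dwell(seconds).
- kin.ik(position, orientation): joint angles nearest the present ones, or None.
- eyes.get_image(name): name is "scene" or "side" or "wrist"; returns the picture (400x640x3 uint8, red, green, blue); there is no depth.
- eyes.calibration(name): a dict with "fx", "fy", "cx", "cy" (pixels), "extrinsics" (4x4, takes a point from world to camera coordinates). Camera axes: x right, y down, z forward; pixel columns grow to the right and rows downward; lengths in m; the calibration is good to about 2 mm. A picture is of the moment at which its call begins: read the wrist's pose just before it. calibration takes no time and is no camera call; for the wrist camera it gives the pose at the moment of the call.
A pose or a line that the arm cannot do raises bot.Unreachable and nothing moves.
- bot.hand_in(): hands the job in; it is judged then, once.
Trained networks look in the newest picture that a camera, given by its name, has taken for a name from the list of things; names that differ only in an ending like _2 or _b are one class to them, and where a whole thing is asked for, a point or a joint stands for the part that bears it (a point fixed in the world has none). Each returns a list of dicts, best first, with "score" (0 to 1); they miss things now and then, are a little off and sometimes report something else, mostly with a low value. They report only what shows in the picture. A call takes as long as a camera call.
- finder.look_for(camera, target): "extent" ([centre column, centre row, width, height] as shares, 0 to 1, of the picture: columns of its width, rows of its height, round what is visible of it).
- finder.cut_out(camera, target): "mask" (400x640 bool, what is visible of it) and "extent" ([centre column, centre row, width, height] as shares, 0 to 1, of the picture: columns of its width, rows of its height, round what is visible of it).
Readings, each from a call of its own:
- current_time_s(): time.
- current_qpos(): joint angles.
- current_qd(): joint speeds.
- current_tau(): joint torques, N m.
- current_ee_pos(): TCP position.
- current_orientation(): TCP orientation.
- current_ft_force(): force on the tool from outside, world axes, zero at the start.
- current_torque(): the same for the moment, N m.
- current_gripper_width(): finger opening in m.
- current_finger_force(): force on a finger pad.
Only numpy, scipy, OpenCV 4.12 (cv2) and the standard library are available. Lean on these libraries where they do the work, as an engineer would, in place of code of your own. Each camera call takes 0.05 s, during which the arm holds its last target. There are 200 camera calls.

TASK

Two aluminium cases stand on the microscope bench. Open the wider one, which holds the objectives: pull up the recessed paddle in its lid to trip the latch, raise the lid with it until it is at least 60 degrees open, and leave it standing open by itself. Leave the narrower case shut.

Things in the scene. Friction and masses are not known exactly. Their poses are not given: they have to be found in the camera images.
- wide_case: The wider case, aluminium, fixed: 270 mm wide (y), 170 deep (x), 108 high = box 80 + flat lid 28. Origin: centre of underside; x from front (robot side) to back, z up. Mid-front of the lid is a recess, y -65 to 65, x -85 to -25 mm, open above and in front, floor z 84. In it lies a steel paddle plate: y -25 to 25, x -80 (free end) to -26, z 97 to 107 mm.
- wide_lid (a joint): Wide lid's angle: 0 shut, grows as the front edge swings up and back, stop 1.65 rad. Hinge axis along the case's y at x = +85, z = 80 mm of the case. Stiff hinge (0.55 N m friction, lid about 0.45 kg): the lid stays where it is left. Latched, it moves under 0.03 rad.
- wide_paddle (a joint): Paddle's angle to its lid: 0 flush, grows as the free front end is pulled up, stop 0.6 rad; sprung back lightly (2 to 4 N). Pivot along y at case x -30, z 102 mm. Latch trips at 0.25 to 0.3 rad; against its stop it carries the lid up (3 to 8 N). Its side faces can be pinched from above across y near x -68, 40 mm free on each side; a firm pinch resists its turning, so lean the tool with it or pinch lightly.
- narrow_lid: Lid of the narrower case, alike in all (recess and paddle too) but 170 mm wide; same depth and height. Origin: on its hinge axis at the back, mid-width, 80 mm above the bench; x, y, z as for the wide case (lid spans x -170 to 0, z 0 to 28 mm). Its z axis is upright while shut.

How it is judged:
By the outcome, as a careful person would: the job done as asked, in the order asked, and still so for the second after the job is handed in, with the robot touching nothing.
It also fails if it takes over 38 s, if anything falls off the work surface, if the arm or the gripper's body presses on something with over 40 N, if the wrist force passes 120 N, or if a joint passes its speed limit or range.

## Working session

There is one attempt and no reset: what is moved stays moved. The work goes in short steps, each a Python script; the robot and the scene stay as the last script left them, time stands still between calls to the robot, and variables do not carry over. Pictures are saved under pics/ and viewed, at most 10 in all, crops included, and the job is handed in when it is done.

```bash
ls; mkdir -p pics; python3 - <<'E'
from workcell import *
import cv2,numpy as np
ims=[]
for c in ("scene","side"):
    im=eyes.get_image(c); ims.append(im)
    for t in ("wide_case","wide_lid","wide_paddle","narrow_lid"):
        print(c,t,[(round(d["score"],2),(np.array(d["extent"])*[640,400,640,400]).round(0).tolist()) for d in finder.look_for(c,t)])
    k=eyes.calibration(c);print(k["fx"],k["cx"],k["cy"],np.round(k["extrinsics"],3).tolist())
    cv2.imwrite(f"pics/{c}.png",im[:,:,::-1])
E
```

```text
pics
scene wide_case [(0.75, [195.0, 293.0, 197.0, 194.0])]
scene wide_lid [(0.75, [196.0, 279.0, 198.0, 163.0])]
scene wide_paddle [(0.91, [181.0, 251.0, 46.0, 32.0])]
scene narrow_lid [(0.55, [344.0, 155.0, 111.0, 66.0])]
414.94476644851284 316.4970878631733 204.1546413952327 [[0.811, 0.584, -0.019, -0.485], [0.356, -0.519, -0.777, -0.15], [-0.464, 0.624, -0.629, 1.113], [0.0, 0.0, 0.0, 1.0]]
side wide_case [(0.57, [403.0, 309.0, 250.0, 183.0])]
side wide_lid [(0.66, [403.0, 308.0, 253.0, 180.0])]
side wide_paddle [(0.68, [367.0, 310.0, 65.0, 48.0])]
side narrow_lid [(0.75, [271.0, 171.0, 96.0, 55.0])]
382.82867649398327 321.4046791673455 200.59859666042195 [[0.858, -0.513, 0.006, -0.504], [-0.271, -0.464, -0.843, 0.24], [0.436, 0.722, -0.537, 0.472], [0.0, 0.0, 0.0, 1.0]]
```

View pics/scene.png

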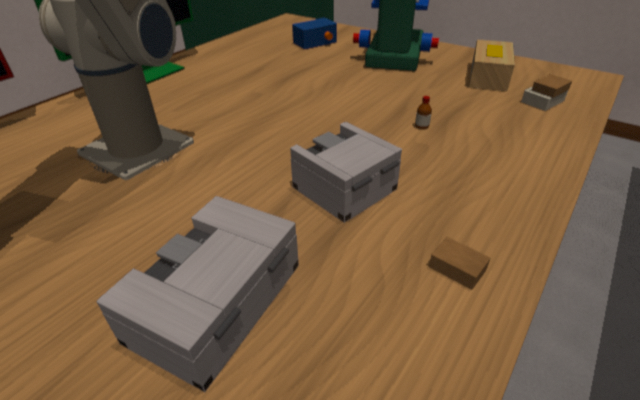

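View pics/side.png

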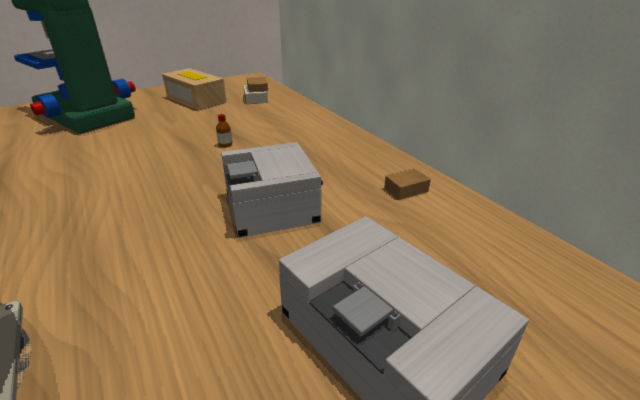

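The scene view shows the wide case at lower left (centre about 200,290, paddle about 181,250) and the narrow one at (345,170). The side view shows the wide case at (403,310) with its paddle at (363,310). I'll fit the pose to the silhouettes.

```bash
cat > fit.py <<'E'
import cv2,numpy as np
from scipy.optimize import minimize
from itertools import product
def box(x0,x1,y0,y1,z0,z1): return np.array(list(product((x0,x1),(y0,y1),(z0,z1))))/1000.
CASE=[box(-85,85,-135,135,0,84),box(-85,85,-135,-65,80,108),box(-85,85,65,135,80,108),box(-25,85,-135,135,80,108),box(-80,-26,-25,25,97,107)]
PAD=[CASE[-1]]
def to_world(p,P):
    c,s=np.cos(p[2]),np.sin(p[2]); return np.asarray(P)@np.array([[c,s,0],[-s,c,0],[0,0,1]])+[p[0],p[1],0]
def proj(k,W):
    E=k["extrinsics"]; C=W@E[:3,:3].T+E[:3,3]
    return np.c_[k["fx"]*C[:,0]/C[:,2]+k["cx"],k["fy"]*C[:,1]/C[:,2]+k["cy"]]
def render(k,p,parts,S=2):
    m=np.zeros((400*S,640*S),np.uint8)
    for b in parts:
        h=cv2.convexHull(proj(k,to_world(p,b)).astype(np.float32))
        cv2.fillConvexPoly(m,np.round((h+.5)*S*16-8).astype(np.int32),1,shift=4)
    return m
def fit(obs,p0):  # obs: list (k,mask,parts)
    big=[(k,cv2.resize(m.astype(np.uint8),(1280,800),interpolation=0),pt) for k,m,pt in obs]
    def cost(p): 
        r=0
        for k,m,pt in big:
            a=render(k,p,pt); r+=1-(a&m).sum()/max(1,(a|m).sum())
        return r/len(big)
    best=None
    for y in (p0[2]-.4,p0[2],p0[2]+.4):
        s=np.array([p0[0],p0[1],y])
        o=minimize(cost,s,method="Nelder-Mead",options=dict(initial_simplex=np.vstack([s,s+[.04,0,0],s+[0,.04,0],s+[0,0,.3]]),xatol=1e-4,fatol=1e-5))
        if best is None or o.fun<best.fun: best=o
    return best
E
python3 - <<'E'
from workcell import *
from fit import *
obs=[];obp=[]
for c in ("scene","side"):
    im=eyes.get_image(c);k=eyes.calibration(c)
    k["extrinsics"]=np.array(k["extrinsics"])
    obs.append((k,finder.cut_out(c,"wide_case")[0]["mask"],CASE))
    obp.append((k,finder.cut_out(c,"wide_paddle")[0]["mask"],PAD))
k=obs[0][0];E=k["extrinsics"]
# rough: ray of scene mask centre to z=.05
d=E[:3,:3].T@np.array([(195-k["cx"])/k["fx"],(285-k["cy"])/k["fy"],1]);o=-E[:3,:3].T@E[:3,3]
r=o+d*(.05-o[2])/d[2];print("rough",r)
best=None
for y in (-.8,0,.8):
    b=fit(obs,[r[0],r[1],y])
    if best is None or b.fun<best.fun: best=b
print("case",best.x,best.fun)
for i in (0,1): print(fit(obs[i:i+1],best.x))if 0 else print(i,(lambda b:(b.x,b.fun))(fit(obs[i:i+1],best.x)))
pb=fit(obp,best.x);print("pad",pb.x,pb.fun)
print("all",(lambda b:(b.x,b.fun))(fit(obs+obp,best.x)))
out=[]
for c,o in zip(("scene","side"),obs):
    im=eyes.get_image(c)[:,:,::-1].copy()
    for b in CASE:
        h=proj(o[0],to_world(best.x,b))
        for i in range(8):
            for j in range(i):
                if bin(i^j).count("1")==1: cv2.line(im,*[tuple(int(v) for v in h[q].round()) for q in (i,j)],(0,255,0),1)
    out.append(im)
cv2.imwrite("pics/ov.png",np.vstack([out[0][180:400,80:560],out[1][200:400,160:640]]))
E
```

```text
rough [ 0.53531851 -0.25059785  0.05      ]
case [ 0.55303563 -0.23255023  0.14207113] 0.014823235604939311
0 (array([ 0.55349078, -0.23197364,  0.14514792]), np.float64(0.010701940973145474))
1 (array([ 0.55173996, -0.23400207,  0.14207072]), np.float64(0.007970002921793284))
pad [ 0.55266416 -0.23384301  0.13017191] 0.1455480743334231
all (array([ 0.55281056, -0.23308561,  0.14004086]), np.float64(0.08127316576908261))
```

View pics/ov.png

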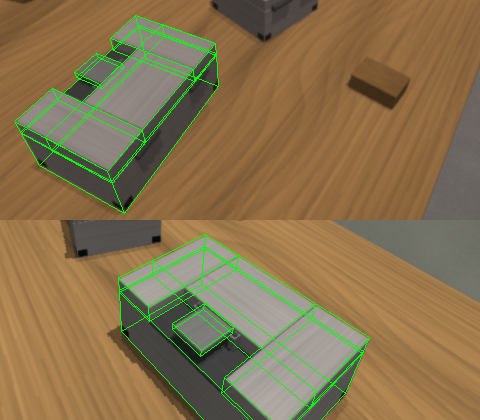

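The overlay matches in both views, so the pose is about (0.553, -0.233, yaw 0.142). Next I'll check which leans are reachable along the lid's arc.

```bash
cat > path.py <<'E'
import numpy as np
from scipy.spatial.transform import Rotation as R
POSE=np.array([0.5528,-0.2328,0.142])
RC=R.from_euler("z",POSE[2])
def swing(P,c,a):   # rotate P about case-y axis through c; front goes up for a>0
    return R.from_euler("y",a).apply(np.asarray(P)-c)+c
HINGE=np.array([.085,0,.080]); PIV=np.array([-.030,0,.102]); G=np.array([-.068,0,.102])
def tcp(lid,pad,lean,back=0.019,flip=False,G=G):
    g=swing(swing(G,PIV,pad),HINGE,lid)
    Rt=RC*R.from_euler("y",lean)*R.from_euler("x",np.pi)
    if flip: Rt=Rt*R.from_euler("z",np.pi)
    p=RC.apply(g)+[POSE[0],POSE[1],0]+Rt.apply([0,0,back])
    q=Rt.as_quat(); return p,np.array([q[3],q[0],q[1],q[2]])
E
python3 - <<'E'
from workcell import *
from path import *
print(bot.hold_point_z,tcp(0,0,0),R.from_euler("y",.1).apply([-1,0,0]))
for f in (0,1):
    for lid,pad in ((0,0),(0,.3),(0,.6),(.3,.6),(.6,.6),(.9,.6),(1.25,.6)):
        print(f,lid,pad,[round(l,1) for l in np.arange(-.6,1.9,.2) if kin.ik(*tcp(lid,pad,l,flip=f)) is not None])
print(np.round(kin.ik(*tcp(0,0,0)),2),np.round(kin.ik(*tcp(1.25,.6,.8)),2))
E
```

```text
0.0187 (array([ 0.48548442, -0.24242358,  0.083     ]), array([6.10780687e-17, 9.97480559e-01, 7.09403632e-02, 4.34384444e-18])) [-0.99500417  0.          0.09983342]
0 0 0 [np.float64(-0.6), np.float64(-0.4), np.float64(-0.2), np.float64(0.0), np.float64(0.2), np.float64(0.4), np.float64(0.6), np.float64(0.8), np.float64(1.0), np.float64(1.2), np.float64(1.4), np.float64(1.6), np.float64(1.8)]
0 0 0.3 [np.float64(-0.6), np.float64(-0.4), np.float64(-0.2), np.float64(0.0), np.float64(0.2), np.float64(0.4), np.float64(0.6), np.float64(0.8), np.float64(1.0), np.float64(1.2), np.float64(1.4), np.float64(1.6), np.float64(1.8)]
0 0 0.6 [np.float64(-0.6), np.float64(-0.4), np.float64(-0.2), np.float64(0.0), np.float64(0.2), np.float64(0.4), np.float64(0.6), np.float64(0.8), np.float64(1.0), np.float64(1.2), np.float64(1.4), np.float64(1.6), np.float64(1.8)]
0 0.3 0.6 [np.float64(-0.6), np.float64(-0.4), np.float64(-0.2), np.float64(0.0), np.float64(0.2), np.float64(0.4), np.float64(0.6), np.float64(0.8), np.float64(1.0), np.float64(1.2), np.float64(1.4), np.float64(1.6), np.float64(1.8)]
0
[... 1504 characters left out ...]
4(1.8)]
1 0.6 0.6 [np.float64(-0.2), np.float64(0.0), np.float64(0.2), np.float64(0.4), np.float64(0.6), np.float64(0.8), np.float64(1.0), np.float64(1.2), np.float64(1.4), np.float64(1.6), np.float64(1.8)]
1 0.9 0.6 [np.float64(-0.4), np.float64(-0.2), np.float64(0.0), np.float64(0.2), np.float64(0.4), np.float64(0.6), np.float64(0.8), np.float64(1.0), np.float64(1.2), np.float64(1.4), np.float64(1.6), np.float64(1.8)]
1 1.25 0.6 [np.float64(-0.4), np.float64(-0.2), np.float64(0.0), np.float64(0.2), np.float64(0.4), np.float64(0.6), np.float64(0.8), np.float64(1.0), np.float64(1.2), np.float64(1.4), np.float64(1.6)]
[-0.49  0.52  1.9  -0.    0.72  0.94] [-0.24  0.87  1.07 -0.29  1.95  1.19]
```

```bash
python3 - <<'E'
from workcell import *
from path import *
from fit import *
p,q=tcp(0,0,0)
fingers.grip(0.072)
bot.move_pose(p+[0,0,.12],q)
im=eyes.get_image("wrist");k=eyes.calibration("wrist");k["extrinsics"]=np.array(k["extrinsics"])
im=im[:,:,::-1].copy()
for d in finder.cut_out("wrist","wide_paddle")[:1]:
    print(d["score"],np.array(d["extent"])*[640,400,640,400])
for b in CASE:
    h=proj(k,to_world(POSE,b)); print(h.min(0).round(),h.max(0).round())
    for i in range(8):
        for j in range(i):
            if bin(i^j).count("1")==1: cv2.line(im,*[tuple(int(v) for v in h[t].round()) for t in (i,j)],(0,255,0),1)
cv2.imwrite("pics/w1.png",im)
print(current_time_s(),current_ee_pos(),p,current_gripper_width())
E
```

```text
0.84 [320.448 182.56   83.904  65.92 ]
[135.  -6.] [500. 210.]
[388. -17.] [520. 220.]
[114. -17.] [247. 220.]
[114. -17.] [520. 149.]
[286. 148.] [350. 214.]
2.95 [ 0.48528896 -0.24334962  0.20306361] [ 0.48548442 -0.24242358  0.083     ] 0.07188597201304073
```

View pics/w1.png

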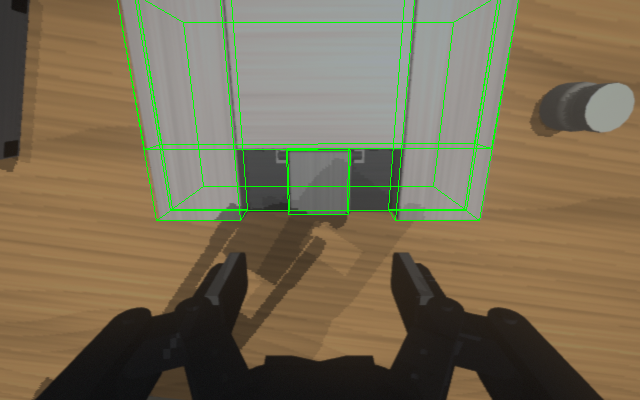

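The wrist overlay matches the case: the paddle is at x 286–350, y 148–214, and the fingers straddle it. I'll descend and pinch.

```bash
python3 - <<'E'
from workcell import *
from path import *
p,q=tcp(0,0,0)
bot.servo_line(p+[0,0,.03],v=.12,frame=q)
print(bot.servo_line(p+[0,0,.001],v=.05,frame=q,guard=6))
print(current_ee_pos(),current_ft_force())
for w in (.052,.049):
    fingers.grip(w); print(w,current_gripper_width(),current_finger_force(),current_ft_force())
print(current_time_s())
E
```

```text
False
[ 0.48550161 -0.24241853  0.08387867] [ 0.03023639 -0.10187024  0.13159787]
0.052 0.05203775898313269 1.096893958747387 [-0.78175085 -2.02151959  0.72780575]
0.049 0.04926464416483368 25.074511170387268 [-2.77375505 -6.41764961  4.09161411]
5.1333
```

```bash
python3 - <<'E'
from workcell import *
from path import *
for pad in (.15,.3,.45,.6):
    p,q=tcp(0,pad,pad); bot.servo_line(p+[0,0,.001],v=.03,frame=q)
    print(pad,current_ft_force().round(1),current_torque().round(2),current_gripper_width(),round(current_time_s(),2))
for lid in (.1,.2,.3):
    p,q=tcp(lid,.6,.6+.5*lid); bot.servo_line(p+[0,0,.001],v=.05,frame=q)
    print(lid,current_ft_force().round(1),current_torque().round(2),current_gripper_width(),current_finger_force(),round(current_time_s(),2))
cs=[]
import cv2
cv2.imwrite("pics/s2.png",eyes.get_image("side")[:,:,::-1])
E
```

```text
0.15 [-0.9 -7.6  2.5] [-1.33  0.1   0.21] 0.04923148214136598 5.49
0.3 [-1.4 -6.9  2.7] [-1.17 -0.1   0.35] 0.04968581634262689 5.85
0.45 [-0.3 -6.7  2.6] [-1.06 -0.3   0.53] 0.04937612863308962 6.21
0.6 [ 0.7 -6.7  1. ] [-0.93 -0.52  0.64] 0.04911936041098054 6.57
0.1 [-1.  -7.5 -2.7] [-0.94 -0.53  0.79] 0.0500624989549923 25.79691767692566 7.03
0.2 [-2.2 -7.5 -1.1] [-1.   -0.25  0.85] 0.049418709505322116 25.743706226348877 7.48
0.3 [-3.5 -7.5 -0.2] [-0.99  0.09  0.89] 0.04941774905361765 25.705061852931976 7.94
```

View pics/s2.png

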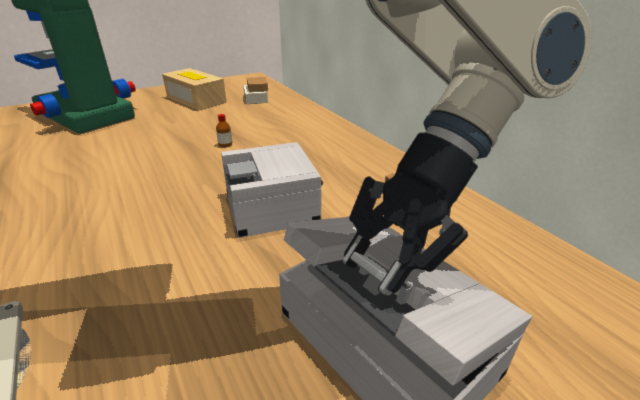

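The side view shows the latch tripped and the lid rising (front edge near 290,235 to 520,320), with the paddle pinched at (375,270). The narrow case is still shut, so I'll continue.

```bash
python3 - <<'E'
from workcell import *
from path import *
import cv2
for lid in np.arange(.4,1.31,.1):
    p,q=tcp(lid,.6,.6+.5*lid); bot.servo_line(p+[0,0,.001],v=.06,frame=q)
    f=current_ft_force(); print(round(lid,1),f.round(1),current_torque().round(2),round(current_finger_force(),1),round(current_time_s(),2))
    if np.linalg.norm(f)>50: print("force");break
cv2.imwrite("pics/s3.png",eyes.get_image("side")[:,:,::-1])
E
```

```text
0.4 [-5.9 -7.7  1.4] [-0.9   0.42  0.97] 25.8 8.4
0.5 [-6.2 -7.1  3.8] [-0.93  0.65  0.97] 25.8 8.81
0.6 [-6.7 -7.1  5.1] [-0.81  0.78  1.02] 25.8 9.22
0.7 [-5.6 -6.6  6. ] [-0.76  0.91  0.96] 25.9 9.62
0.8 [-5.7 -6.8  6.5] [-0.73  0.86  1.03] 26.0 10.03
0.9 [-4.  -6.1  6.5] [-0.55  0.62  1.04] 26.0 10.43
1.0 [-1.5 -6.2  4.9] [-0.52  0.7   0.92] 26.1 10.82
1.1 [ 0.7 -7.1  5.1] [-0.47  0.47  0.89] 26.0 11.22
1.2 [ 0.9 -6.3  4.9] [-0.41  0.38  0.85] 26.0 11.62
1.3 [ 0.7 -6.3  4.5] [-0.38  0.31  0.88] 26.0 12.03
```

View pics/s3.png

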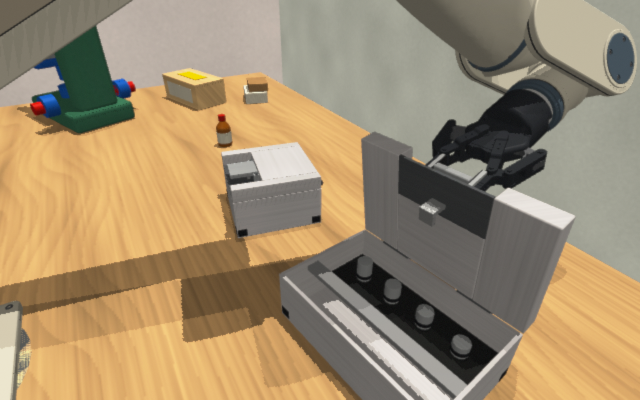

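The lid stands about 75° open with the objectives visible. I'll release and retract along the tool axis.

```bash
python3 - <<'E'
from workcell import *
from path import *
import cv2
fingers.grip(.068); print(current_gripper_width(),current_ft_force().round(1))
p,q=tcp(1.3,.6,1.25)
d=R.from_quat([q[1],q[2],q[3],q[0]]).apply([0,0,-1])
p=np.array(current_ee_pos())
for s in (.12,.08,.05):
    try: print(s,bot.servo_line(p+d*s+[0,0,.03],v=.06,guard=8)); break
    except bot.Unreachable: print("unreach",s)
bot.dwell(.5)
print(current_ft_force().round(1),current_ee_pos(),current_time_s())
a=eyes.get_image("side")
cv2.imwrite("pics/s4.png",a[:,:,::-1])
E
```

```text
0.06813772019228444 [-0.8  0.6 -1. ]
unreach 0.12
0.08 False
[-0.1 -0.9 -0. ] [ 0.69683214 -0.21192461  0.28253921] 14.6083
```

View pics/s4.png

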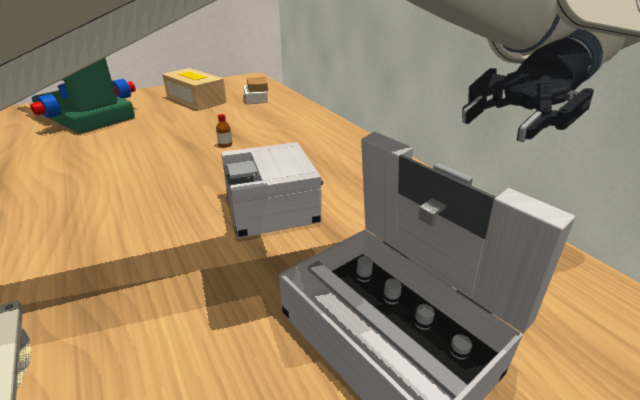

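The lid stands open by itself at the same angle, the gripper is clear at (530,90), and the narrow case at (270,190) is shut.

```bash
python3 -c "
from workcell import *
print(bot.hand_in())"
```

```text
the job is handed in; nothing more can be done
None
```

The wide case's latch was tripped with its paddle and the lid raised to about 75° (commanded 1.3 rad); it stands open by itself, the narrow case is still shut, and the job was handed in at about 15 s with the robot clear.

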